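# Shut the dryer drawer and set its vent lever

## Task

Get the bench dryer ready to run: push its open crucible drawer home until it clicks in and sits fully shut, then throw the vent lever on top into the notch marked by the big domed stud, and leave it seated there. Keep the crucibles in the drawer standing, and do not shift or knock over the other things on the bench and on the dryer.

Things in the scene. Friction and masses are not known exactly. Their poses are not given: they have to be found in the camera images.
- dryer: the bench dryer, a fixed pale grey and white box 280 x 300 x 150 mm on the bench; origin under its centre, its -x is the front, towards the robot. Above the drawer, from 90 to 150 mm height, a hood overhangs to x = -185 mm: the drawer cannot be pushed home with an upright tool; lean it so the fingertips point forward and down. A vent spigot 36 mm wide, 18 mm high stands on the top at x = +95 mm
- drawer (a joint): how far the drawer is out, m: 0 is fully shut, it slides out along the dryer's -x. A spring catch resists with about 5 N from 14 mm to 6 mm and from there draws it in. The steel front plate is 250 mm wide, from 14 to 86 mm height, its outer face at dryer x = -148 mm when shut
- bow (a point): middle of the outermost line of the drawer's bow handle, a horizontal round bar 10 mm thick and 90 mm long, 45 mm above the bench, standing 27 mm off the drawer's front plate (17 mm gap behind the bar); moves with the drawer; axes as the dryer's
- lever (a joint): vent lever angle, rad, about a vertical pivot: 0 at the stop on the dryer's +y side, grows counter-clockwise seen from above (by the front to the -y side), stop at 1.75. At q it points along dryer (x, y) = (-cos(q - 0.87), -sin(q - 0.87)). Notches at 0.62, 1.10 and 1.58 in the raised sector (0.40 to 1.88) catch its spring pawl within 0.06 rad; leaving one takes about 6 N at the knob
- knob (a point): centre of the lever's black upright knob, 21 mm across and 36 mm high, on a thin stem at the lever's end, 92 mm from the pivot; centre 204 mm above the bench, knob from 186 to 222 mm; the flat steel lever arm below it, 16 mm wide, has its top at 176 mm
- lever_pivot (a point): the lever's pivot axis, at the height of the dryer's top (150 mm); axes as the dryer's
- lever_tip (a point): point on the lever's centre line 125 mm from the pivot (20 mm beyond the arm's end), at the height of the dryer's top; it comes over the stud when the lever sits in the stud's notch
- stud: the mark: a fixed domed steel stud 24 mm across and 14 mm high on the dryer's top, 125 mm from the lever pivot and in line with the notch that it marks; origin under its centre. The two other notches have small flat screw heads, 10 mm across, in the same place
- crucible_a: open porcelain crucible standing in the drawer, 38 mm across, 34 mm high; origin under its centre
- crucible_b: the other open porcelain crucible standing in the drawer, same size
- lidded: lidded porcelain crucible, 48 mm across and 46 mm high, standing on the left of the dryer's top; origin under its centre
- beaker: glass beaker, 76 mm across, 100 mm high, on the bench; origin under its centre
- bottle: clear plastic water bottle, 64 mm across, 200 mm high, on the bench; origin under its centre
- tongs: steel crucible tongs lying on the bench along their own x, 248 mm long, 36 mm wide, 10 mm high; origin under the middle of their length
- weight: brass knob weight, 32 mm across, 46 mm high, on the bench; origin under its centre
- mortar: white mortar bowl, 100 mm across, 50 mm high, on the bench; origin under its centre
Things that resemble listed ones, but are neither listed nor needed, are in the scene too. What is shaped like the mortar but brown or pink is not meant.

How it is judged (in metres and radians):
On the way, in this order (a step that is already met when the one before it is completed fails the run):
1. the drawer is pushed home to its detent (less than 4 mm out) (value of joint drawer below 0.004 m), for 0.2 s.
2. then the lever is thrown into the notch marked by the domed stud (horizontal distance between lever_tip and stud below 0.008 m), for 0.2 s.
At the end, for the whole second after the job is handed in: The drawer is less than 4 mm out; the lever is at rest with its tip point within 8 mm, seen from above, of the domed stud's centre (seated in the stud's notch); both crucibles stand upright (within 0.25 rad) in the shut drawer; the other things stand where they stood (value of joint drawer below 0.004 m and horizontal distance between lever_tip and stud below 0.008 m and velocity of joint lever between -0.05 and 0.05 rad/s and angle between each of crucible_a, crucible_b, lidded, beaker, bottle, weight, mortar's own z axis and vertical below 0.25 rad and x of each of crucible_a, crucible_b in the frame of dryer above -0.14 m and height (world z) of each of crucible_a, crucible_b below 0.05 m); the robot touches nothing.
It fails at once if a crucible in the drawer is tipped by more than 0.5 rad (angle between any of crucible_a, crucible_b's own z axis and vertical above 0.5 rad).
It fails at once if another thing on the bench or on the dryer is shifted by more than 30 mm or knocked over (distance of any of lidded, beaker, bottle, tongs, weight, mortar from where it was at the start of the episode above 0.03 m or angle between any of lidded, beaker, bottle, weight, mortar's own z axis and vertical above 0.5 rad).
It also fails if it takes over 58 s, if anything falls off the work surface, if the arm or the gripper's body presses on something with over 40 N, if the wrist force passes 120 N, or if a joint passes its speed limit or range.

## Robot

A 6-joint arm with a two-finger parallel gripper is mounted at the origin on the work surface. World frame = base frame: x ahead of the robot, y to its left, z up, the work surface at z = 0. Lengths are in mm, angles in rad, forces in N, time in s.
With the tool pointing down it reaches from about 325 to 1000 mm from the base axis. Payload 5.1 kg.
Tool frame: the origin (TCP) lies on the centre line of the jaws, within the pads' length; the fingertips stand 14 mm ahead of it and the grasp point (between the pads) lies 5 mm behind it (bot.nose_length is the z of the fingertips in the tool frame, in mm); z points along the fingers, y is the line along which they close (so a half turn about z gives the same grasp; the last joint's range is limited). The gripper opens to 85 mm and grips with 20 to 120 N. Pads are 22 mm wide; open, the fingers measure 114 mm over their backs; the gripper's body (76 mm by 85 mm) begins 54 mm behind the grasp point. The pads swing forward as they close: fully open they stand 13 mm farther back than shut.
Start: joints at [1.21, 0.124, 1.65, -0, 1.367, -0.083], TCP at [178.278, 625.061, 245.322] pointing down, gripper open.
Joint ranges: [-2.61, 2.61], [-1.02, 2.33], [0.03, 2.71], [-1.35, 4.49], [0.32, 2.68], [-2.91, 2.91]. Speed limits (rad/s): [2.57, 2.57, 3.14, 3.14, 3.14, 3.14].

## Interface

Orientations are given as a unit quaternion [x, y, z, w].
In Python, from bench import bot gives the robot as it stands. The module is installed in compiled form; this text tells all that it offers.
- The arm moves only by the tool move_arm, never from a script. Its arguments are lists of equal length, an entry for each row: "delta_pos": the shift along the tool's x, y, z each as a share of 0.75 m, from -1 to 1, a list of three; "turn": the turn, a rotation vector about the tool's x, y, z each as a share of 45 degrees, from -1 to 1, a list of three; "hand": the closure, from 0 (fully open) to 1 (shut). A call has exactly 8 rows; each row is the pose to reach, as a shift and turn from the pose commanded when the call began, along the tool's axes at that moment; what a row does not reach only later rows make up. A row lasts 1/8 s, in which the tool goes at most 62.5 mm and 10.7 degrees, less where a joint would pass 70% of its speed; a pose out of reach is approached as far as the arm can. A call with a number of a shift or a turn outside -1 to 1 is refused whole. A call with a gripper value outside its range is refused whole. The fingers move at their own pace and stop on an object; "squeeze" is the grip in N (left out, the last holds). Time passes only in rows, so rows that repeat a pose let the fingers close, or fill a call up. It gives the time, the measured TCP pose, the force, the opening and the grip force at its end, in the units of the state.
- bot.get_obs(): the state, without advancing time (a new reading comes with each control period).
- bot.get_image(name): name is "side" or "top"; returns the picture (480x640x3 uint8, red, green, blue); there is no depth.
- bot.calibration(name): a dict with "intrinsics" (3x3 intrinsics, pixels), "D" ([k1, k2, p1, p2, k3] as OpenCV has them; the pictures are not rectified), "pose" (4x4, takes a point from camera to world coordinates). Camera axes: x right, y down, z forward; pixel columns grow to the right and rows downward; lengths in mm; the calibration is good to about 2 mm. A picture is of the moment at which its call begins. calibration takes no time and is no camera call.
- bot.hand_in(): hands the job in; it is judged then, once.
The state is a dict: "clock": time; "q": joint angles; "qvel": joint speeds; "joint_torque": joint torques, N m; "position": TCP position; "ee_rot": TCP orientation; "wrist_force": force on the tool from outside, world axes, zero at the start; "torque": the same for the moment, N m; "opening": finger opening in mm; "gripper_force": force on a finger pad.
Only numpy, scipy, OpenCV 4.12 (cv2) and the standard library are available. Lean on these libraries where they do the work, as an engineer would, in place of code of your own. Each camera call takes 0.05 s, during which the arm holds its last target. There are 200 camera calls.

## Working session

There is one attempt and no reset: what is moved stays moved. The work goes in short steps, Python scripts to look and compute and a tool call to move; the robot and the scene stay as the last step left them, time stands still between calls to the robot, and variables do not carry over. Pictures are saved under pics/ and viewed, at most 10 in all, crops included, and the job is handed in when it is done.

Besides the shell and the picture viewer there is one more tool, called after ">>>" by a JSON object that holds its "api" and its "payload", one argument or row to a line. move_arm: Moves the arm, as the interface text tells. Shift numbers are shares of 0.75 m and turn numbers shares of 45 degrees, none past 1 either way. Its arguments: {"type":"object","properties":{"delta_pos":{"type":"array"},"turn":{"type":"array"},"hand":{"type":"array"},"squeeze":{"type":"number"}},"required":["delta_pos","turn","hand"]}

```bash
mkdir -p pics; python3 - <<'E'
from bench import bot
import cv2,numpy as np
for n in("side","top"):
    im=bot.get_image(n); cv2.imwrite(f"pics/{n}0.png",im[:,:,::-1]); c=bot.calibration(n)
    print(n,np.round(c["intrinsics"],1).tolist(),c["D"],np.round(c["pose"],3).tolist())
o=bot.get_obs(); print(o, bot.nose_length)
E
```

```text
side [[545.1, 0.0, 318.1], [0.0, 545.1, 238.8], [0.0, 0.0, 1.0]] [-0.02096833  0.          0.          0.          0.        ] [[-0.98, -0.087, 0.18, 271.41], [-0.199, 0.497, -0.845, 1092.289], [-0.016, -0.863, -0.504, 850.813], [0.0, 0.0, 0.0, 1.0]]
top [[455.5, 0.0, 317.8], [0.0, 455.5, 241.1], [0.0, 0.0, 1.0]] [-0.04680237  0.          0.          0.          0.        ] [[-0.019, -0.99, 0.139, 321.885], [-1.0, 0.018, -0.009, -56.756], [0.006, -0.139, -0.99, 1578.704], [0.0, 0.0, 0.0, 1.0]]
{'clock': 0.1, 'q': array([ 1.21037532e+00,  1.24435273e-01,  1.65153699e+00,  7.10761279e-06,
        1.36751901e+00, -8.25919706e-02]), 'qvel': array([-0.00087682, -0.00140055, -0.00202868,  0.00152369,  0.00162487,
        0.00150721]), 'joint_torque': array([ 7.03817864e-05, -4.24928069e+01, -3.66655397e+01, -8.58030489e-05,
        3.88714339e-03, -2.26599497e-05]), 'position': array([178.10832238, 624.57116877, 244.17918026]), 'ee_rot': array([ 1.38468823e-01,  9.90366338e-01, -9.25347679e-04, -2.11957047e-04]), 'wrist_force': array([ 0.41321058,  0.93851644, -0.31270664]), 'torque': array([-0.00842528,  0.00521   , -0.05895814]), 'gripper_force': 0.0, 'opening': 85.16357409422959} 14.0
```

View pics/top0.png

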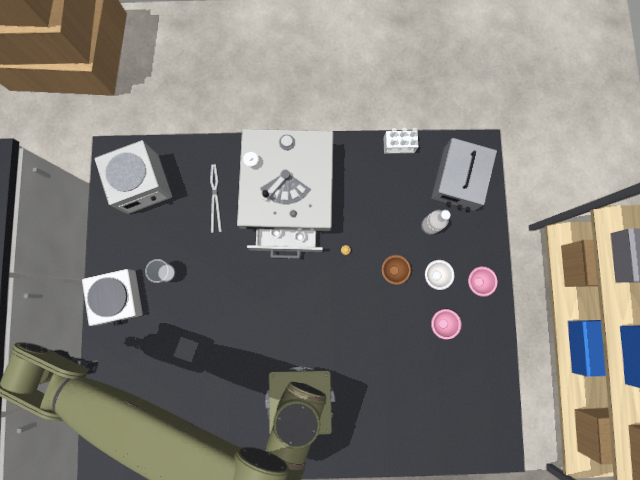

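View pics/side0.png

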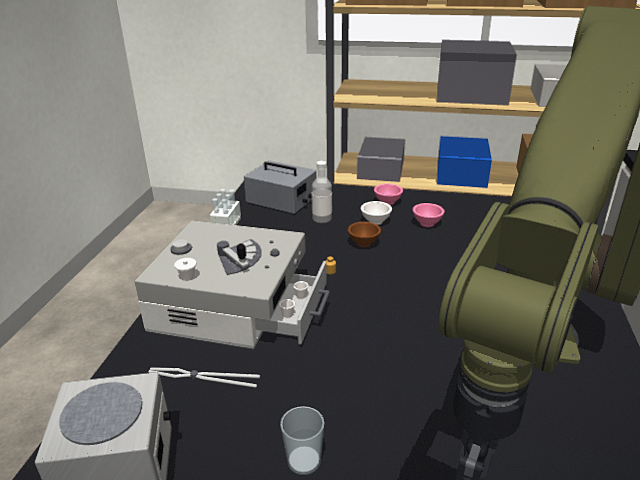

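The dryer is at top pixel (286,180), with its drawer open towards the robot and the bow at about (286,255). The lever knob is at about (265,194) and the stud at about (293,213). I'll enlarge both views.

```bash
python3 - <<'E'
import cv2
a=cv2.imread("pics/top0.png")[120:270,225:365]; a=cv2.resize(a,None,fx=4,fy=4,interpolation=cv2.INTER_CUBIC)
cv2.imwrite("pics/topc.png",a)
a=cv2.imread("pics/side0.png")[215:350,135:335]; a=cv2.resize(a,None,fx=4,fy=4,interpolation=cv2.INTER_CUBIC)
cv2.imwrite("pics/sidec.png",a)
E
```

```text
(no output)
```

View pics/topc.png

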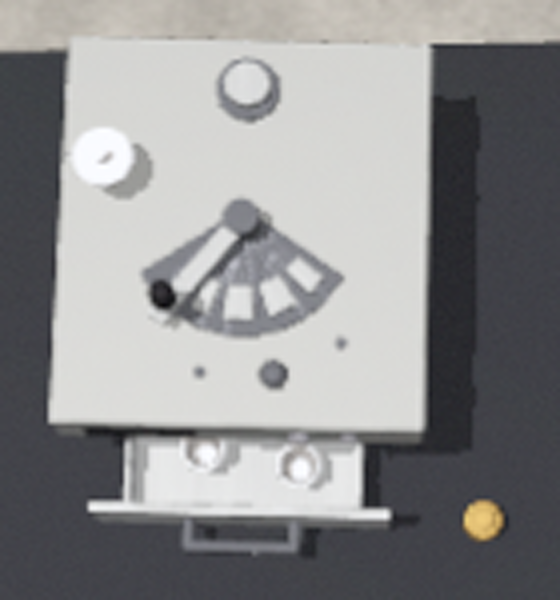

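View pics/sidec.png

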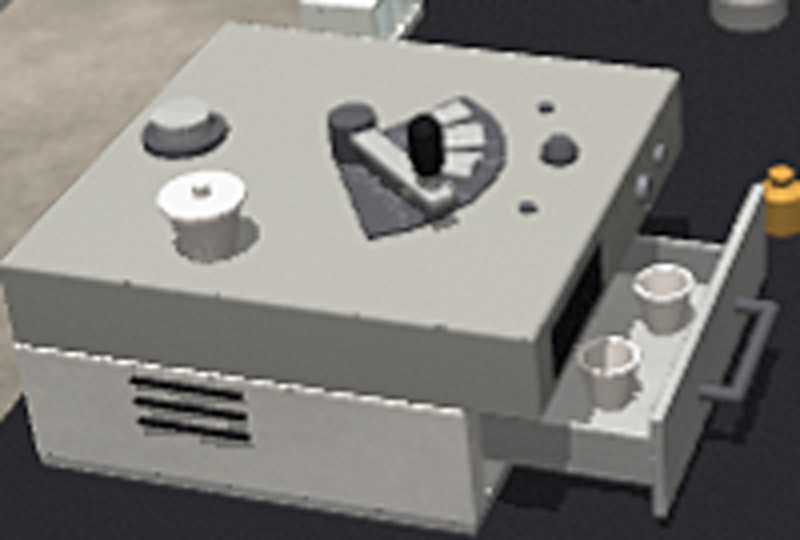

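Crop readings in the top view: stud (273,374) is the middle of three marks, with screws at (199,372) and (341,343), so its notch is 1.10. The pivot is at (241,216), the knob top at (162,292), the bow at about (183..298, 548), and the drawer plate's top edge runs from (88,503) to (390,514). The side view agrees.

```bash
cat > h.py <<'E'
from bench import bot
import cv2,numpy as np
def ray(cam,u,v,z):
    c=bot.calibration(cam);P=np.array(c["pose"])
    n=cv2.undistortPoints(np.array([[[u,v]]],float),np.array(c["intrinsics"]),np.array(c["D"]))[0,0]
    d=P[:3,:3]@[n[0],n[1],1];o=P[:3,3];return o+d*(z-o[2])/d[2]
tc=lambda x,y:(225+(x+.5)/4-.5,120+(y+.5)/4-.5)
sc=lambda x,y:(135+(x+.5)/4-.5,215+(y+.5)/4-.5)
E
python3 - <<'E'
from h import *
for n,p,z in [("TL",(72,40),150),("TR",(432,45),150),("BL",(50,424),150),("BR",(424,432),150),("stud",(273,374),157),("scrL",(199,372),151),("scrR",(341,343),151),("pivot",(241,214),178),("knobtop",(162,290),222),("plateL",(88,506),86),("plateR",(390,516),86),("bowL",(185,548),45),("bowR",(298,551),45),("crA",(207,453),48),("crB",(302,465),48),("lid",(104,155),196),("spig",(248,83),168),("weight",(484,520),30)]:
    print("T",n,ray("top",*tc(*p),z).round(1))
for n,p,z in [("TL",(235,23),150),("TR",(680,72),150),("BL",(2,266),150),("BR",(543,345),150),("stud",(560,152),155),("scrL",(528,208),151),("scrR",(546,107),151),("pivot",(352,112),178),("knobtop",(427,122),222),("plateL",(657,425),86),("plateR",(757,190),86),("bowL",(710,390),45),("bowR",(768,310),45),("lid",(202,190),196),("spig",(180,108),168)]:
    print("S",n,ray("side",*sc(*p),z).round(1))
E
```

```text
T TL [896.7 171.1 150. ]
T TR [ 887.1 -124.9  150. ]
T BL [576.3 186.6 150. ]
T BR [ 564.5 -110.9  150. ]
T stud [612.2   8.3 157. ]
T scrL [616.1  67.7 151. ]
T scrR [637.7 -46.1 151. ]
T pivot [737.8  31.4 178. ]
T knobtop [665.8  89.4 222. ]
T plateL [518.4 165.7  86. ]
T plateR [505.6 -83.7  86. ]
T bowL [486.5  89.5  45. ]
T bowR [482.2  -6.   45. ]
T crA [567.   70.2  48. ]
T crB [555.3 -10.5  48. ]
T lid [782.5 137.8 196. ]
T spig [850.2  25.5 168. ]
T weight [ 507.6 -165.1   30. ]
S TL [ 876.5 -120.   150. ]
S TR [ 562.1 -106.4  150. ]
S BL [893.5 178.1 150. ]
S BR [569.3 194.4 150. ]
S stud [610.3  10.8 155. ]
S scrL [614.1  68.3 151. ]
S scrR [635.5 -46.3 151. ]
S pivot [736.4  24.  178. ]
S knobtop [660.2  97.  222. ]
S plateL [514.1 172.1  86. ]
S plateR [505.4 -73.6  86. ]
S bowL [503.6  85.   45. ]
S bowR [484.6  -0.7  45. ]
S lid [777.4 148.7 196. ]
S spig [851.   22.2 168. ]
```

```bash
cat >> h.py <<'E'
from scipy.spatial.transform import Rotation as R
YAW=-0.045
def tool(lean,yaw=YAW):
    t=np.radians(lean);c,s=np.cos(yaw),np.sin(yaw)
    z=np.array([np.sin(t)*c,np.sin(t)*s,-np.cos(t)]);y=np.array([-s,c,0])
    return R.from_matrix(np.c_[np.cross(y,z),y,z])
def rel(wps,base=None):
    o=bot.get_obs();p,r=base or (o["position"],R.from_quat(o["ee_rot"]))
    print("base",np.round(p,1))
    for P,T in wps:
        print((r.inv().apply(np.array(P)-p)/750).round(4).tolist(),((r.inv()*T).as_rotvec()/np.radians(45)).round(3).tolist())
E
python3 - <<'E'
from h import *
A=np.array([178.3,625,245.3]);B=np.array([445,43,260])
b=(A,R.from_quat(bot.get_obs()["ee_rot"]))
rel([(A+(B-A)*f,tool(0)) for f in (.5,.75,1)],b)
E
```

```text
base [178.3 625.  245.3]
[-0.2774, -0.3244, -0.0092] [-0.002, -0.0, -0.296]
[-0.4161, -0.4866, -0.0138] [-0.002, -0.0, -0.296]
[-0.5548, -0.6487, -0.0185] [-0.002, -0.0, -0.296]
```

>>> {"api": "move_arm", "payload": {
  "delta_pos": [
    [-0.5548, -0.6487, -0.0185],
    [-0.5548, -0.6487, -0.0185],
    [-0.5548, -0.6487, -0.0185],
    [-0.5548, -0.6487, -0.0185],
    [-0.5548, -0.6487, -0.0185],
    [-0.5548, -0.6487, -0.0185],
    [-0.5548, -0.6487, -0.0185],
    [-0.5548, -0.6487, -0.0185]
  ],
  "turn": [
    [0, 0, -0.1],
    [0, 0, -0.2],
    [0, 0, -0.296],
    [0, 0, -0.296],
    [0, 0, -0.296],
    [0, 0, -0.296],
    [0, 0, -0.296],
    [0, 0, -0.296]
  ],
  "hand": [1, 1, 1, 1, 1, 1, 1, 1],
  "squeeze": 40
}}

```text
clock: 1.1
position: [386.7, 168.7, 256.0]
ee_rot: [0.023, 1.0, 0.0, 0.0]
wrist_force: [0.6, 1.3, 0.4]
opening: 0.2
gripper_force: 0.0
```

```bash
python3 - <<'E'
from h import *
rel([((445,43,260),tool(0)),((445,43,260),tool(45)),((435,43,150),tool(45))])
E
```

```text
base [386.7 168.7 256. ]
[-0.0852, -0.1639, -0.0054] [0.0, 0.001, -0.0]
[-0.0852, -0.1639, -0.0054] [0.0, -0.999, -0.0]
[-0.0718, -0.1646, 0.1413] [0.0, -0.999, -0.0]
```

>>> {"api": "move_arm", "payload": {
  "delta_pos": [
    [-0.0852, -0.1639, -0.0054],
    [-0.0852, -0.1639, -0.0054],
    [-0.0852, -0.1639, -0.0054],
    [-0.0852, -0.1639, -0.0054],
    [-0.0718, -0.1646, 0.1413],
    [-0.0718, -0.1646, 0.1413],
    [-0.0718, -0.1646, 0.1413],
    [-0.0718, -0.1646, 0.1413]
  ],
  "turn": [
    [0, 0, 0],
    [0, -0.2, 0],
    [0, -0.4, 0],
    [0, -0.6, 0],
    [0, -0.8, 0],
    [0, -1, 0],
    [0, -1, 0],
    [0, -1, 0]
  ],
  "hand": [1, 1, 1, 1, 1, 1, 1, 1]
}}

```text
clock: 2.1
position: [437.0, 44.9, 154.8]
ee_rot: [0.021, 0.923, -0.009, 0.385]
wrist_force: [1.0, -0.7, 2.3]
opening: 0.4
gripper_force: 0.0
```

```bash
python3 - <<'E'
from h import *
print(bot.get_obs()["q"].round(2))
rel([((440,43.5,52),tool(45)),((455,43,52),tool(45))])
E
```

```text
[-0.   -0.83  2.64 -0.06  0.54 -1.49]
base [437.   44.9 154.8]
[0.0945, -0.0017, 0.0994] [-0.0, 0.006, -0.0]
[0.0804, -0.0014, 0.1136] [-0.0, 0.006, -0.0]
```

```bash
python3 - <<'E'
from h import *
rel([((435,43.5,100),tool(25)),((440,43.5,47),tool(25)),((455,43,47),tool(25))])
E
```

```text
base [437.   44.9 154.8]
[0.0537, -0.0019, 0.0497] [0.0, 0.45, -0.0]
[0.0992, -0.0017, 0.1041] [0.0, 0.45, -0.0]
[0.0851, -0.0014, 0.1183] [0.0, 0.45, -0.0]
```

>>> {"api": "move_arm", "payload": {
  "delta_pos": [
    [0.02, -0.001, 0.02],
    [0.0537, -0.0019, 0.0497],
    [0.0537, -0.0019, 0.0497],
    [0.0537, -0.0019, 0.0497],
    [0.0992, -0.0017, 0.1041],
    [0.0992, -0.0017, 0.1041],
    [0.0992, -0.0017, 0.1041],
    [0.0992, -0.0017, 0.1041]
  ],
  "turn": [
    [0, 0.2, 0],
    [0, 0.4, 0],
    [0, 0.45, 0],
    [0, 0.45, 0],
    [0, 0.45, 0],
    [0, 0.45, 0],
    [0, 0.45, 0],
    [0, 0.45, 0]
  ],
  "hand": [1, 1, 1, 1, 1, 1, 1, 1]
}}

```text
clock: 3.1
position: [439.4, 43.5, 45.8]
ee_rot: [0.022, 0.976, -0.005, 0.217]
wrist_force: [-0.2, 0.4, 0.2]
opening: -0.3
gripper_force: 0.0
```

```bash
python3 - <<'E'
from h import *
print(bot.get_obs()["q"].round(2))
cv2.imwrite("pics/s1.png",cv2.resize(bot.get_image("side")[200:400,220:480,::-1],None,fx=3,fy=3))
rel([((440,43.5,46),tool(25)),((468,42.5,46),tool(25)),((520,40,46),tool(25))])
E
```

```text
[-0.02 -0.39  2.51 -0.02  0.58 -1.52]
base [439.2  43.5  45.4]
[-0.0014, 0.0001, -0.0002] [0.0, 0.002, -0.0]
[-0.0352, 0.0004, 0.0156] [0.0, 0.002, -0.0]
[-0.0981, 0.0002, 0.045] [0.0, 0.002, -0.0]
```

View pics/s1.png

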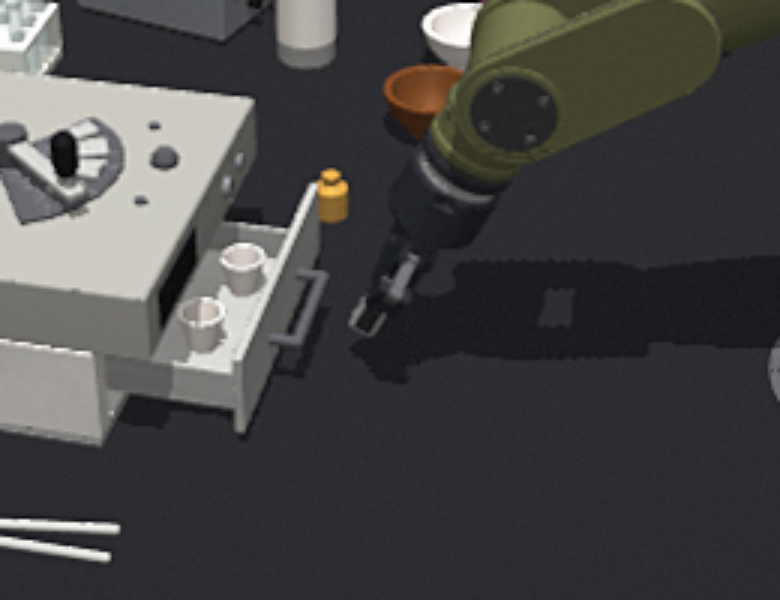

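The gripper tip (365,320) is in front of the bow (300,310) and in line with it. I'll push now.

>>> {"api": "move_arm", "payload": {
  "delta_pos": [
    [-0.015, 0, 0.007],
    [-0.028, 0, 0.0128],
    [-0.04, 0, 0.0183],
    [-0.052, 0, 0.0238],
    [-0.064, 0, 0.0293],
    [-0.076, 0, 0.0348],
    [-0.088, 0, 0.0403],
    [-0.098, 0, 0.045]
  ],
  "turn": [
    [0, 0, 0],
    [0, 0, 0],
    [0, 0, 0],
    [0, 0, 0],
    [0, 0, 0],
    [0, 0, 0],
    [0, 0, 0],
    [0, 0, 0]
  ],
  "hand": [1, 1, 1, 1, 1, 1, 1, 1]
}}

```text
clock: 4.15
position: [518.6, 39.8, 42.2]
ee_rot: [0.022, 0.977, -0.005, 0.214]
wrist_force: [-1.4, -0.1, 0.1]
opening: -0.2
gripper_force: 0.6
```

```bash
python3 - <<'E'
from h import *
print(bot.get_obs()["wrist_force"].round(1))
cv2.imwrite("pics/s2.png",cv2.resize(bot.get_image("side")[200:400,220:480,::-1],None,fx=3,fy=3))
rel([((500,41,46),tool(25)),((500,41,55),tool(45)),((522,40,55),tool(45)),((578,37,55),tool(45))])
E
```

```text
[-1.4 -0.1  0.1]
base [519.8  39.7  42.9]
[0.0222, 0.0006, -0.0148] [-0.0, -0.004, -0.0]
[0.0172, 0.0006, -0.0257] [-0.0, -0.448, -0.0]
[-0.0094, 0.0006, -0.0133] [-0.0, -0.448, -0.0]
[-0.0773, -0.0, 0.0181] [-0.0, -0.448, -0.0]
```

View pics/s2.png

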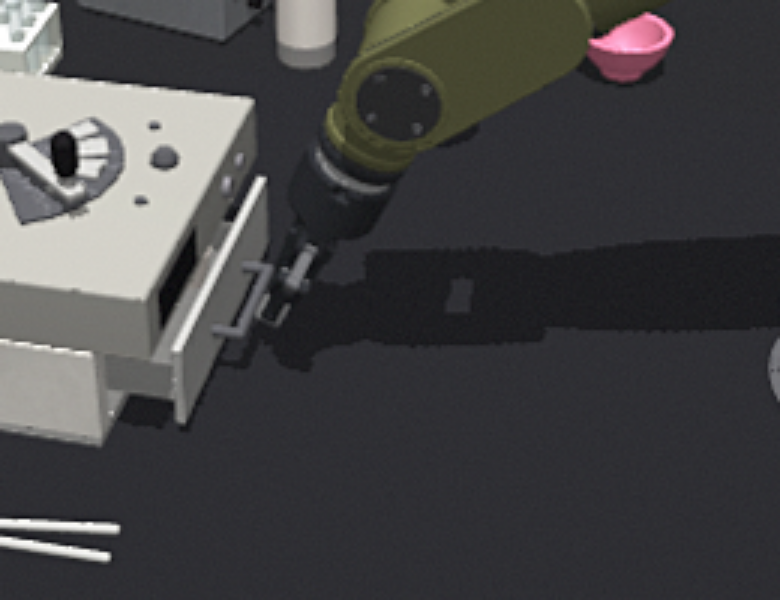

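```bash
python3 - <<'E'
from h import *
rel([((496,41,48),tool(25)),((496,41,48),tool(45)),((520,40,48),tool(45)),((550,38.5,48),tool(45))])
E
```

```text
base [519.8  39.7  42.9]
[0.026, 0.0003, -0.0194] [-0.0, -0.004, -0.0]
[0.026, 0.0003, -0.0194] [-0.0, -0.448, -0.0]
[-0.0031, 0.0005, -0.006] [-0.0, -0.448, -0.0]
[-0.0395, 0.0003, 0.0108] [-0.0, -0.448, -0.0]
```

>>> {"api": "move_arm", "payload": {
  "delta_pos": [
    [0.026, 0, -0.0194],
    [0.026, 0, -0.0194],
    [0.026, 0, -0.0194],
    [0.026, 0, -0.0194],
    [0.01, 0.0004, -0.012],
    [-0.0031, 0.0005, -0.006],
    [-0.015, 0.0004, 0],
    [-0.0275, 0.0004, 0.005]
  ],
  "turn": [
    [0, -0.1, 0],
    [0, -0.3, 0],
    [0, -0.448, 0],
    [0, -0.448, 0],
    [0, -0.448, 0],
    [0, -0.448, 0],
    [0, -0.448, 0],
    [0, -0.448, 0]
  ],
  "hand": [1, 1, 1, 1, 1, 1, 1, 1]
}}

```text
clock: 5.2
position: [519.4, 41.3, 99.3]
ee_rot: [0.023, 0.937, -0.011, 0.349]
wrist_force: [0.2, -0.2, -0.5]
opening: -0.4
gripper_force: 0.0
```

```bash
python3 - <<'E'
from h import *
print(bot.get_obs()["wrist_force"].round(1))
cv2.imwrite("pics/s3.png",cv2.resize(bot.get_image("side")[200:400,220:480,::-1],None,fx=3,fy=3))
rel([((540,39,48),tool(45)),((566,38,48),tool(45))])
E
```

```text
[ 0.2 -0.2 -0.5]
base [520.9  41.2 100.6]
[0.0268, -0.0013, 0.0697] [-0.01, -0.088, -0.0]
[0.0006, -0.0009, 0.0925] [-0.01, -0.088, -0.0]
```

View pics/s3.png

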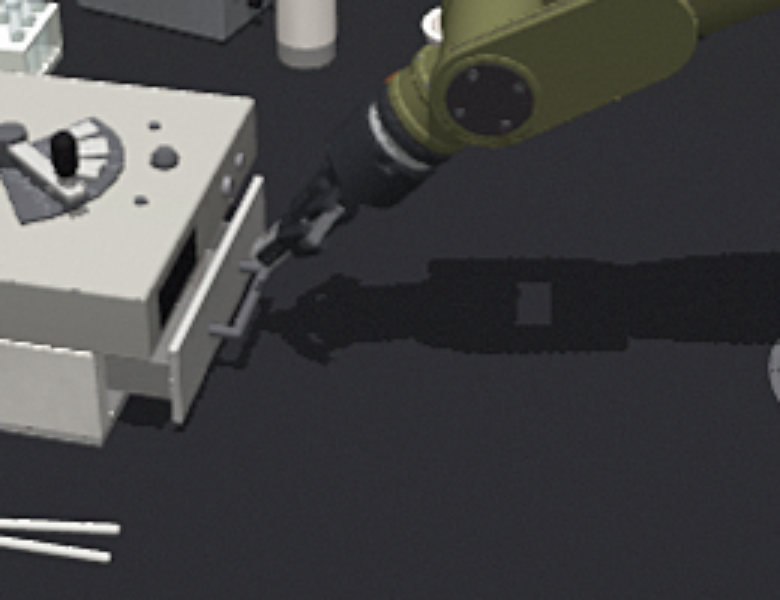

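The tip is near (265,250), above the bow at about z 100, because the arm ran into a joint range. I'll fit the arm's planar kinematics to see which leans it can reach.

```bash
python3 - <<'E'
from h import *
from scipy.optimize import least_squares
o=bot.get_obs();print(o["q"].round(3))
D=[((.124435,1.651537,1.3675),np.hypot(178.1,624.57),244.18),((-.83,2.64,.54),np.hypot(437,44.9),154.8),((-.39,2.51,.58),np.hypot(439.4,43.5),45.8),(o["q"][[1,2,4]],np.hypot(*o["position"][:2]),o["position"][2])]
def fk(k,q):
    a1,d1,L2,L3,e,L4=k;a,b,c=q[0],q[0]+q[1],sum(q)
    return np.array([a1+L2*np.sin(a)+L3*np.sin(b)+e*np.cos(b)+L4*np.sin(c),d1+L2*np.cos(a)+L3*np.cos(b)-e*np.sin(b)+L4*np.cos(c)])
s=least_squares(lambda k:np.r_[np.concatenate([fk(k,q)-[r,z] for q,r,z in D]),(k[4])*.01,k[0]*.01],[0,300,400,400,0,250])
print(s.x.round(0),np.round(s.fun,1))
for lean in (25,30,35,40,45,50):
  for r,z in((500,48),(540,48),(562,48),(575,48)):
    g=least_squares(lambda q:np.r_[fk(s.x,q)-[r,z],200*(sum(q)-np.pi+np.radians(lean))],[-.2,2.4,.5])
    print(lean,r,g.x.round(2),round(g.cost,2))
E
```

```text
[-0.008 -0.352  2.46  -0.103  0.32  -1.444]
[ -2. 225. 461. 617.  45. 270.] [ 0.5 -1.4 -0.6  1.6 -0.5  1.   0.6 -1.2  0.4 -0. ]
25 500 [-0.22  2.38  0.54] 0.0
25 540 [-0.11  2.29  0.52] 0.0
25 562 [-0.06  2.25  0.52] 0.0
25 575 [-0.03  2.22  0.52] 0.0
30 500 [-0.25  2.43  0.44] 0.0
30 540 [-0.14  2.34  0.42] 0.0
30 562 [-0.09  2.3   0.41] 0.0
30 575 [-0.06  2.27  0.41] 0.0
35 500 [-0.28  2.48  0.33] 0.0
35 540 [-0.17  2.39  0.31] 0.0
35 562 [-0.11  2.34  0.3 ] 0.0
35 575 [-0.08  2.31  0.3 ] 0.0
40 500 [-0.29  2.52  0.22] 0.0
40 540 [-0.18  2.43  0.19] 0.0
40 562 [-0.12  2.38  0.18] 0.0
40 575 [-0.09  2.36  0.18] 0.0
45 500 [-0.3   2.56  0.1 ] 0.0
45 540 [-0.19  2.47  0.07] 0.0
45 562 [-0.13  2.42  0.06] 0.0
45 575 [-0.1   2.4   0.06] 0.0
50 500 [-0.3   2.6  -0.03] 0.0
50 540 [-0.18  2.51 -0.06] 0.0
50 562 [-0.12  2.46 -0.07] 0.0
50 575 [-0.09  2.43 -0.07] 0.0
```

```bash
python3 - <<'E'
from h import *
rel([((495,41,100),tool(32)),((495,41,49),tool(32)),((510,40.5,49),tool(32))])
E
```

```text
base [520.9  41.2 100.6]
[0.0265, -0.002, -0.022] [-0.01, 0.201, -0.001]
[0.0712, -0.0017, 0.0293] [-0.01, 0.201, -0.001]
[0.0561, -0.0013, 0.0424] [-0.01, 0.201, -0.001]
```

>>> {"api": "move_arm", "payload": {
  "delta_pos": [
    [0.0265, -0.002, -0.022],
    [0.0265, -0.002, -0.022],
    [0.0265, -0.002, -0.022],
    [0.0265, -0.002, -0.022],
    [0.0265, -0.002, -0.022],
    [0.0265, -0.002, -0.022],
    [0.0265, -0.002, -0.022],
    [0.0265, -0.002, -0.022]
  ],
  "turn": [
    [-0.01, 0.1, 0],
    [-0.01, 0.2, 0],
    [-0.01, 0.2, 0],
    [-0.01, 0.2, 0],
    [-0.01, 0.2, 0],
    [-0.01, 0.2, 0],
    [-0.01, 0.2, 0],
    [-0.01, 0.2, 0]
  ],
  "hand": [1, 1, 1, 1, 1, 1, 1, 1]
}}

```text
clock: 6.25
position: [492.7, 41.1, 99.3]
ee_rot: [0.022, 0.961, -0.006, 0.276]
wrist_force: [0.3, -0.6, 0.5]
opening: 0.0
gripper_force: 0.0
```

```bash
python3 - <<'E'
from h import *
print(bot.get_obs()["q"].round(3))
rel([((495,41,49),tool(32)),((510,40.5,49),tool(32)),((536,39.3,49),tool(32))])
E
```

```text
[-0.018 -0.387  2.438 -0.027  0.532 -1.523]
base [492.7  41.1  99.3]
[0.0329, -0.0, 0.0585] [0.0, 0.0, -0.001]
[0.0159, 0.0002, 0.0691] [0.0, 0.0, -0.001]
[-0.0135, 0.0002, 0.0875] [0.0, 0.0, -0.001]
```

>>> {"api": "move_arm", "payload": {
  "delta_pos": [
    [0.033, 0, 0.0585],
    [0.033, 0, 0.0585],
    [0.024, 0, 0.064],
    [0.0159, 0, 0.0691],
    [0.0085, 0, 0.0737],
    [0.001, 0, 0.078],
    [-0.006, 0, 0.083],
    [-0.0135, 0, 0.0875]
  ],
  "turn": [
    [0, 0, 0],
    [0, 0, 0],
    [0, 0, 0],
    [0, 0, 0],
    [0, 0, 0],
    [0, 0, 0],
    [0, 0, 0],
    [0, 0, 0]
  ],
  "hand": [1, 1, 1, 1, 1, 1, 1, 1]
}}

```text
clock: 7.25
position: [536.4, 39.1, 48.9]
ee_rot: [0.022, 0.961, -0.006, 0.275]
wrist_force: [-1.7, 0.4, 1.1]
opening: -0.1
gripper_force: 0.7
```

```bash
python3 - <<'E'
from h import *
o=bot.get_obs();print(o["q"].round(3),o["wrist_force"].round(1))
cv2.imwrite("pics/s4.png",cv2.resize(bot.get_image("side")[215:350,250:420,::-1],None,fx=4,fy=4))
rel([((550,38.7,48),tool(32)),((560,38.2,48),tool(32)),((566,38,48),tool(32))])
E
```

```text
[-0.021 -0.156  2.365 -0.034  0.374 -1.518] [-1.7  0.4  1.1]
base [537.2  39.   49.3]
[-0.0136, 0.0004, 0.0106] [0.0, 0.001, -0.002]
[-0.0249, 0.0003, 0.0177] [0.0, 0.001, -0.002]
[-0.0317, 0.0004, 0.0219] [0.0, 0.001, -0.002]
```

View pics/s4.png

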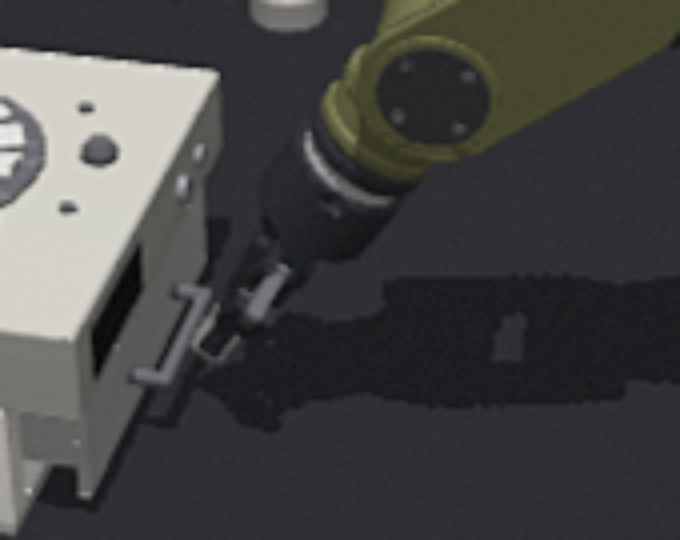

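>>> {"api": "move_arm", "payload": {
  "delta_pos": [
    [-0.006, 0, 0.0045],
    [-0.0105, 0, 0.008],
    [-0.0136, 0, 0.0106],
    [-0.017, 0, 0.0127],
    [-0.0195, 0, 0.0143],
    [-0.0222, 0, 0.016],
    [-0.0249, 0, 0.0177],
    [-0.0249, 0, 0.0177]
  ],
  "turn": [
    [0, 0, 0],
    [0, 0, 0],
    [0, 0, 0],
    [0, 0, 0],
    [0, 0, 0],
    [0, 0, 0],
    [0, 0, 0],
    [0, 0, 0]
  ],
  "hand": [1, 1, 1, 1, 1, 1, 1, 1]
}}

```text
clock: 8.3
position: [556.5, 38.2, 45.1]
ee_rot: [0.022, 0.962, -0.006, 0.273]
wrist_force: [-3.5, 0.2, -3.4]
opening: -0.3
gripper_force: 2.4
```

```bash
python3 - <<'E'
from h import *
o=bot.get_obs();print(o["q"].round(3),o["wrist_force"].round(1))
cv2.imwrite("pics/s5.png",cv2.resize(bot.get_image("side")[215:350,230:400,::-1],None,fx=4,fy=4))
rel([((566,38,48),tool(32)),((500,40.5,48),tool(32)),((500,40.5,240),tool(32))])
E
```

```text
[-0.022 -0.096  2.319 -0.033  0.367 -1.52 ] [-3.5  0.2 -3.4]
base [556.5  38.2  45.1]
[-0.0128, 0.0003, 0.0034] [0.0, -0.008, -0.001]
[0.0622, -0.0004, -0.0428] [0.0, -0.008, -0.001]
[-0.0722, -0.0002, -0.2607] [0.0, -0.008, -0.001]
```

View pics/s5.png

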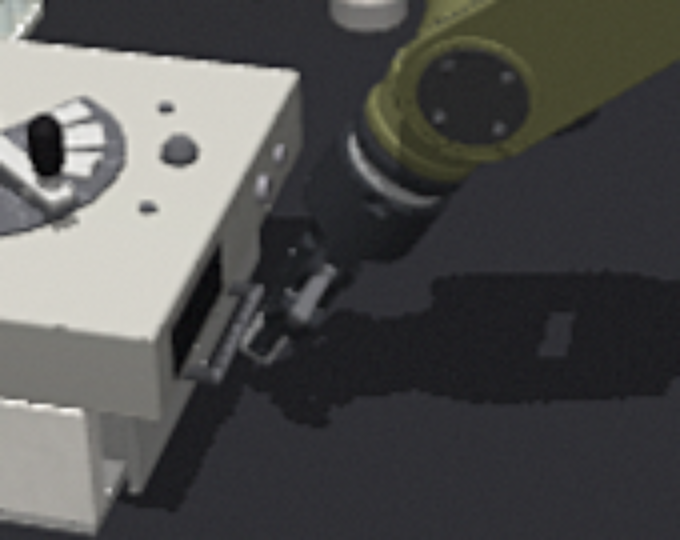

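The bow is now partly under the hood, with the tip at about (260,345). The 3.5 N reading means it is in the catch. I'll push further.

>>> {"api": "move_arm", "payload": {
  "delta_pos": [
    [-0.003, 0, 0.0008],
    [-0.0065, 0, 0.0017],
    [-0.0095, 0, 0.0025],
    [-0.0128, 0, 0.0034],
    [-0.0128, 0, 0.0034],
    [-0.0128, 0, 0.0034],
    [-0.0128, 0, 0.0034],
    [-0.0128, 0, 0.0034]
  ],
  "turn": [
    [0, 0, 0],
    [0, 0, 0],
    [0, 0, 0],
    [0, 0, 0],
    [0, 0, 0],
    [0, 0, 0],
    [0, 0, 0],
    [0, 0, 0]
  ],
  "hand": [1, 1, 1, 1, 1, 1, 1, 1]
}}

```text
clock: 9.35
position: [567.0, 37.7, 49.8]
ee_rot: [0.022, 0.962, -0.006, 0.274]
wrist_force: [-13.5, -0.5, 0.6]
opening: -0.1
gripper_force: 6.2
```

```bash
python3 - <<'E'
from h import *
o=bot.get_obs();print(o["q"].round(3),o["wrist_force"].round(1))
rel([((572,38,48),tool(32)),((500,40.5,48),tool(32)),((500,40.5,240),tool(32))])
E
```

```text
[-0.023 -0.081  2.296 -0.032  0.372 -1.522] [-13.5  -0.5   0.6]
base [567.   37.7  49.8]
[-0.0044, 0.0007, 0.0055] [0.0, -0.005, -0.001]
[0.0773, -0.0004, -0.0451] [0.0, -0.005, -0.001]
[-0.0576, -0.0002, -0.2627] [0.0, -0.005, -0.001]
```

>>> {"api": "move_arm", "payload": {
  "delta_pos": [
    [0.04, 0, -0.023],
    [0.0773, 0, -0.045],
    [0.0773, 0, -0.045],
    [0.0773, 0, -0.045],
    [0.02, 0, -0.15],
    [-0.0576, 0, -0.2627],
    [-0.0576, 0, -0.2627],
    [-0.0576, 0, -0.2627]
  ],
  "turn": [
    [0, 0, 0],
    [0, 0, 0],
    [0, 0, 0],
    [0, 0, 0],
    [0, 0, 0],
    [0, 0.2, 0],
    [0, 0.4, 0],
    [0, 0.6, 0]
  ],
  "hand": [1, 1, 1, 1, 1, 1, 1, 1]
}}

```text
clock: 10.35
position: [505.4, 40.4, 249.4]
ee_rot: [0.023, 0.999, -0.001, 0.049]
wrist_force: [-0.4, 0.8, -0.2]
opening: -0.1
gripper_force: 0.0
```

```bash
python3 - <<'E'
from h import *
s=bot.get_image("side")[205:350,140:350,::-1]
t=bot.get_image("top")[120:270,225:365,::-1]
cv2.imwrite("pics/c6.png",np.hstack([cv2.resize(s,(420,290),interpolation=cv2.INTER_CUBIC),cv2.resize(t,(280,300),interpolation=cv2.INTER_CUBIC)[:290]]))
P=np.array([735,31.4]);
c,s_=np.cos(YAW),np.sin(YAW)
def knob(q,r=92):
    a=q-.87;v=-np.array([np.cos(a),np.sin(a)])*r
    return P+[c*v[0]-s_*v[1],s_*v[0]+c*v[1]]
for q in(.2,.215,.62,1.1):print(q,knob(q).round(1))
E
```

```text
0.2 [665.5  91.7]
0.215 [664.6  90.7]
0.62 [647.   58.1]
1.1 [644.6  14.5]
```

View pics/c6.png

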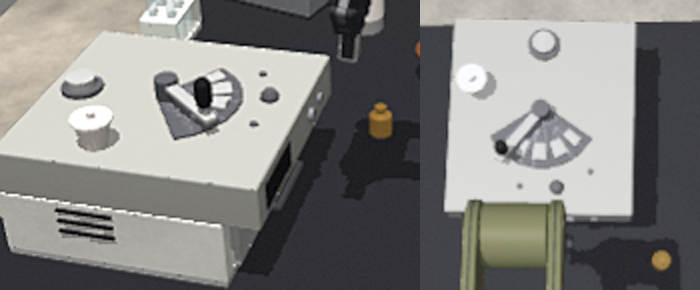

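In the picture the drawer is home, with the bow just under the hood edge at about (285,195). The lever is unmoved and the other things stand. I've used all 10 views, so from here I'll check numerically by projection.

```bash
cat >> h.py <<'E'
O=np.array([754,29.8]);PV=np.array([735,31.4]);C=np.array([[np.cos(YAW),-np.sin(YAW)],[np.sin(YAW),np.cos(YAW)]])
def knob(q,r=92):
    a=q-.87;return PV+C@(-np.array([np.cos(a),np.sin(a)])*r)
def proj(cam,p):
    c=bot.calibration(cam);M=np.linalg.inv(np.array(c["pose"]))
    return cv2.projectPoints(np.array([p],float),cv2.Rodrigues(M[:3,:3])[0],M[:3,3],np.array(c["intrinsics"]),np.array(c["D"]))[0][0,0]
def knobfind(cam):
    g=bot.get_image(cam).max(2)[:,:];u,v=proj(cam,[*knob(.65),204]).astype(int)
    w=25;s=g[v-w:v+w,u-w:u+w];n,l,st,ce=cv2.connectedComponentsWithStats((s<40).astype(np.uint8))
    for i in range(1,n):
        if st[i,4]>8:
            uv=ce[i]+[u-w,v-w];print(cam,st[i,4],uv.round(1),ray(cam,*uv,204).round(1))
E
python3 - <<'E'
from h import *
for c in("side","top"):knobfind(c)
g=bot.get_image("side").mean(2)
gi=cv2.imread("pics/side0.png").mean(2)
def samp(g,p):
    u,v=proj("side",p);return int(cv2.getRectSubPix(g.astype(np.float32),(1,1),(float(u),float(v)))[0,0])
f=lambda x,y,z:[*(O+C@[x,y]),z]
for y in(0,25,-25):
    print("now",y,[samp(g,f(x,y,45)) for x in range(-215,-160,3)])
print("xs",list(range(-215,-160,3)))
print("init",[samp(gi,f(x,0,45)) for x in range(-305,-255,3)],"from -305")
E
```

```text
side 98 [240.9 251.3] [663.6  94.7 204. ]
top 9 [266.  194.6] [662.6  88.7 204. ]
now 0 [51, 52, 52, 51, 52, 50, 36, 30, 32, 31, 31, 30, 31, 39, 59, 72, 69, 57, 70]
now 25 [53, 49, 49, 50, 51, 53, 39, 31, 32, 32, 34, 30, 31, 37, 59, 71, 67, 65, 74]
now -25 [52, 52, 52, 52, 46, 34, 30, 32, 31, 33, 31, 34, 32, 37, 59, 72, 70, 62, 68]
xs [-215, -212, -209, -206, -203, -200, -197, -194, -191, -188, -185, -182, -179, -176, -173, -170, -167, -164, -161]
init [43, 44, 44, 42, 44, 44, 43, 33, 26, 26, 36, 78, 104, 99, 47, 21, 55] from -305
```

The drawer's bow edge reads -174.5 mm, against -175 when shut, so the drawer is home. Next I stage above the knob.

```bash
python3 - <<'E'
from h import *
rel([((663.5,91.5,265),tool(0,-.6)),((663.5,91.5,205),tool(0,-.6))])
E
```

```text
base [500.5  40.5 239.1]
[-0.2161, 0.0779, -0.0157] [0.032, 0.108, 0.705]
[-0.2092, 0.0778, 0.064] [0.032, 0.108, 0.705]
```

>>> {"api": "move_arm", "payload": {
  "delta_pos": [
    [-0.05, 0.02, -0.02],
    [-0.12, 0.05, -0.025],
    [-0.2161, 0.0779, -0.0157],
    [-0.2161, 0.0779, -0.0157],
    [-0.2161, 0.0779, -0.0157],
    [-0.2161, 0.0779, -0.0157],
    [-0.2161, 0.0779, -0.0157],
    [-0.2161, 0.0779, -0.0157]
  ],
  "turn": [
    [0.032, 0.108, 0.2],
    [0.032, 0.108, 0.4],
    [0.032, 0.108, 0.6],
    [0.032, 0.108, 0.705],
    [0.032, 0.108, 0.705],
    [0.032, 0.108, 0.705],
    [0.032, 0.108, 0.705],
    [0.032, 0.108, 0.705]
  ],
  "hand": [0.4, 0.4, 0.4, 0.4, 0.4, 0.4, 0.4, 0.4]
}}

```text
clock: 11.6
position: [663.0, 91.4, 267.0]
ee_rot: [0.295, 0.955, 0.0, 0.0]
wrist_force: [-0.4, -0.4, 0.4]
opening: 51.0
gripper_force: 0.0
```

```bash
python3 - <<'E'
from h import *
knobfind("side")
rel([((663.5,91.5,204),tool(0,-.6))])
E
```

```text
side 18 [228.9 222.7] [736.9 -30.1 204. ]
side 52 [248.8 222.5] [688.2 -40.  204. ]
side 100 [240.9 251.3] [663.7  94.8 204. ]
base [663.2  91.4 267. ]
[-0.0002, 0.0003, 0.084] [0.001, 0.001, 0.0]
```

>>> {"api": "move_arm", "payload": {
  "delta_pos": [
    [0, 0, 0.03],
    [0, 0, 0.06],
    [0, 0, 0.084],
    [0, 0, 0.084],
    [0, 0, 0.084],
    [0, 0, 0.084],
    [0, 0, 0.084],
    [0, 0, 0.084]
  ],
  "turn": [
    [0, 0, 0],
    [0, 0, 0],
    [0, 0, 0],
    [0, 0, 0],
    [0, 0, 0],
    [0, 0, 0],
    [0, 0, 0],
    [0, 0, 0]
  ],
  "hand": [0.4, 0.4, 0.4, 0.4, 0.66, 0.66, 0.66, 0.66],
  "squeeze": 20
}}

```text
clock: 12.65
position: [663.8, 91.6, 204.0]
ee_rot: [0.295, 0.955, 0.0, 0.0]
wrist_force: [-0.1, 0.1, -0.4]
opening: 28.9
gripper_force: 0.0
```

```bash
python3 - <<'E'
from h import *
knobfind("side");print(bot.get_obs()["wrist_force"])
w=[]
for q in np.r_[np.linspace(.3,1.0,8),1.06,1.1,1.12]:
    print(round(q,2));w.append(((*knob(q),204),tool(0,max(-.6,q-.87-.045))))
rel(w)
E
```

```text
side 781 [243.4 233.3] [684.2  14.4 204. ]
[-0.43933844  0.85630297 -0.13177928]
0.3
0.4
0.5
0.6
0.7
0.8
0.9
1.0
1.06
1.1
1.12
base [663.7  91.6 203.8]
[-0.0011, -0.0107, -0.0002] [0.0, 0.001, 0.0]
[-0.0015, -0.023, -0.0002] [0.0, 0.001, -0.108]
[-0.0032, -0.0351, -0.0002] [0.0, 0.001, -0.235]
[-0.006, -0.0471, -0.0002] [0.0, 0.001, -0.363]
[-0.0101, -0.0586, -0.0002] [0.0, 0.001, -0.49]
[-0.0152, -0.0698, -0.0002] [0.0, 0.001, -0.617]
[-0.0215, -0.0803, -0.0002] [0.0, 0.001, -0.745]
[-0.0287, -0.0902, -0.0002] [0.0, 0.001, -0.872]
[-0.0336, -0.0957, -0.0002] [0.0, 0.001, -0.948]
[-0.037, -0.0993, -0.0002] [0.0, 0.001, -0.999]
[-0.0387, -0.101, -0.0002] [0.0, 0.001, -1.025]
```

>>> {"api": "move_arm", "payload": {
  "delta_pos": [
    [-0.001, -0.0107, 0],
    [-0.0015, -0.023, 0],
    [-0.0032, -0.0351, 0],
    [-0.006, -0.0471, 0],
    [-0.0101, -0.0586, 0],
    [-0.0152, -0.0698, 0],
    [-0.0215, -0.0803, 0],
    [-0.0287, -0.0902, 0]
  ],
  "turn": [
    [0, 0, 0],
    [0, 0, -0.108],
    [0, 0, -0.235],
    [0, 0, -0.363],
    [0, 0, -0.49],
    [0, 0, -0.617],
    [0, 0, -0.745],
    [0, 0, -0.872]
  ],
  "hand": [0.66, 0.66, 0.66, 0.66, 0.66, 0.66, 0.66, 0.66]
}}

```text
clock: 13.7
position: [643.1, 23.7, 203.5]
ee_rot: [-0.044, 0.999, 0.001, 0.0]
wrist_force: [2.0, 3.2, -1.3]
opening: 29.0
gripper_force: 1.3
```

```bash
python3 - <<'E'
from h import *
print(bot.get_obs()["wrist_force"],bot.get_obs()["opening"])
w=[]
for q in (1,1.06,1.1,1.12,1.14):
    w.append(((*knob(q),204),tool(0,max(-.6,q-.87-.045))))
rel(w)
E
```

```text
[ 2.01357328  3.24860232 -1.30223469] 28.994458093446042
base [643.1  23.7 203.5]
[-0.0003, -0.0001, -0.0006] [0.001, 0.001, 0.004]
[-0.0005, -0.0075, -0.0007] [0.001, 0.001, -0.072]
[-0.0008, -0.0124, -0.0007] [0.001, 0.001, -0.123]
[-0.0011, -0.0148, -0.0007] [0.001, 0.001, -0.149]
[-0.0014, -0.0172, -0.0007] [0.001, 0.001, -0.174]
```

>>> {"api": "move_arm", "payload": {
  "delta_pos": [
    [0, -0.004, 0],
    [-0.0005, -0.0075, 0],
    [-0.0008, -0.0124, 0],
    [-0.0008, -0.0136, 0],
    [-0.0008, -0.0136, 0],
    [-0.0008, -0.0136, 0],
    [-0.0008, -0.0136, 0],
    [-0.0008, -0.0136, 0]
  ],
  "turn": [
    [0, 0, -0.03],
    [0, 0, -0.07],
    [0, 0, -0.12],
    [0, 0, -0.13],
    [0, 0, -0.13],
    [0, 0, -0.13],
    [0, 0, -0.13],
    [0, 0, -0.13]
  ],
  "hand": [0.66, 0.66, 0.66, 0.66, 0.73, 0.73, 0.5, 0.4]
}}

```text
clock: 14.7
position: [644.6, 13.5, 203.5]
ee_rot: [-0.093, 0.996, -0.0, -0.0]
wrist_force: [-0.0, -0.4, 0.4]
opening: 51.1
gripper_force: 0.0
```

>>> {"api": "move_arm", "payload": {
  "delta_pos": [
    [0, 0, 0],
    [0, 0, 0],
    [0, 0, -0.03],
    [0, 0, -0.08],
    [0, 0, -0.13],
    [-0.1, 0, -0.15],
    [-0.2, 0, -0.15],
    [-0.2, 0, -0.15]
  ],
  "turn": [
    [0, 0, 0],
    [0, 0, 0],
    [0, 0, 0],
    [0, 0, 0],
    [0, 0, 0],
    [0, 0, 0],
    [0, 0, 0],
    [0, 0, 0]
  ],
  "hand": [0.4, 0.4, 0.4, 0.4, 0.4, 0.4, 0.4, 0.4]
}}

```text
clock: 15.7
position: [794.4, 42.0, 317.2]
ee_rot: [-0.094, 0.996, -0.0, 0.001]
wrist_force: [-0.0, -0.2, 0.1]
opening: 50.9
gripper_force: 0.0
```

>>> {"api": "move_arm", "payload": {
  "delta_pos": [
    [0.07, 0, -0.03],
    [0.15, 0, -0.03],
    [0.22, 0, -0.03],
    [0.3, 0, -0.03],
    [0.38, 0, -0.03],
    [0.42, 0, -0.03],
    [0.42, 0, -0.03],
    [0.42, 0, -0.03]
  ],
  "turn": [
    [0, 0, 0],
    [0, 0, 0],
    [0, 0, 0],
    [0, 0, 0],
    [0, 0, 0],
    [0, 0, 0],
    [0, 0, 0],
    [0, 0, 0]
  ],
  "hand": [0.4, 0.4, 0.4, 0.4, 0.4, 0.4, 0.4, 0.4]
}}

```text
clock: 16.7
position: [483.2, -17.2, 339.9]
ee_rot: [-0.093, 0.996, -0.0, 0.001]
wrist_force: [1.1, 0.4, -0.5]
opening: 51.4
gripper_force: 0.0
```

```bash
python3 - <<'E'
from h import *
for c in("side","top"):knobfind(c)
for q in (.2,1.04,1.1,1.16):print(q,knob(q).round(1))
a=cv2.imread("pics/side0.png").astype(int)[:,:,::-1];b=bot.get_image("side").astype(int)
for n,p in(("knob0",(663,91.5,204)),):pass
d=(abs(a-b).max(2)>40).astype(np.uint8);d=cv2.morphologyEx(d,cv2.MORPH_OPEN,np.ones((2,2),np.uint8))
n,l,st,ce=cv2.connectedComponentsWithStats(d)
print([(st[i].tolist()) for i in range(1,n) if st[i,4]>12])
E
```

```text
side 93 [259.5 235.3] [643.1  17.4 204. ]
top 10 [290.9 200.9] [641.2  11.9 204. ]
0.2 [665.5  91.7]
1.04 [643.7  19.9]
1.1 [644.6  14.5]
1.16 [645.7   9.1]
[[584, 9, 56, 5, 184], [578, 18, 62, 13, 641], [446, 31, 138, 18, 1401], [335, 39, 14, 5, 44], [299, 40, 341, 178, 18609], [418, 40, 25, 4, 70], [628, 115, 12, 37, 228], [335, 143, 3, 25, 64], [602, 156, 33, 80, 354], [621, 184, 7, 10, 33], [621, 195, 4, 5, 13], [617, 201, 6, 5, 16], [444, 203, 65, 107, 1435], [507, 205, 71, 30, 989], [564, 223, 26, 60, 354], [558, 225, 41, 99, 770], [224, 229, 42, 45, 547], [608, 229, 32, 78, 1488], [525, 242, 5, 5, 15], [262, 249, 6, 7, 36], [592, 254, 5, 10, 32], [328, 258, 6, 3, 15], [266, 262, 61, 83, 1920], [328, 262, 9, 5, 34], [463, 267, 94, 71, 3529], [548, 283, 19, 42, 317], [311, 290, 19, 25, 96], [573, 301, 12, 15, 89], [484, 318, 9, 21, 115], [306, 324, 4, 7, 14], [554, 327, 5, 10, 24], [544, 328, 8, 11, 66], [564, 332, 5, 11, 22], [575, 340, 5, 4, 16], [471, 351, 47, 18, 265], [558, 354, 4, 5, 14], [510, 359, 9, 6, 24], [468, 370, 51, 18, 141], [499, 403, 14, 5, 38], [467, 445, 14, 23, 185]]
```

The knob averages (642,14.7) against the expected (644.6,14.5), so the lever is seated at 1.10. The robot is clear, so I'm handing in.

```bash
python3 -c "
from bench import bot
print(bot.hand_in())"
```

```text
the job is handed in; nothing more can be done
None
```

I handed the job in at about 17 s: by the image measurements the drawer is fully shut and the vent lever is seated at the domed stud's notch. I saw nothing else on the bench or dryer disturbed, but couldn't see the crucibles inside the shut drawer, and the hand-in gave no verdict.

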